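Start frozen bagel halves in the toaster

ROBOT

A 7-joint arm with a two-finger parallel gripper is mounted at the origin on a cart in front of the work surface, level with it; the furniture and walls round the work are solid. World frame = base frame: x ahead of the robot, y to its left, z up, the work surface at z = 0. Lengths are in m, angles in rad, forces in N, time in s.
With the tool pointing down it reaches from about 0.425 to 0.875 m from the base axis. Payload 8.4 kg.
Tool frame: the origin (TCP) lies at the very end of the fingers, on their centre line; the grasp point (between the pads) lies env.pinch_z behind it (env.pinch_z is the distance from the TCP to the grasp point, in m); z points along the fingers, y is the direction in which the jaws open and shut (so a half turn about z gives the same grasp; the last joint's range is limited). The gripper opens to 87 mm and grips with 3 to 60 N. Pads are 19 mm wide; open, the fingers measure 117 mm over their backs; the gripper's body (75 mm by 190 mm) begins 51 mm behind the grasp point.
Start: joints at [1.19, 0.333, 0.04, 1.465, -0.013, 1.343, -0.059], TCP at [0.181, -0.624, 0.223] pointing down, gripper open.
Joint ranges: [-2.58, 2.58], [-0.38, 2.09], [-1.3, 1.39], [0.25, 2.4], [-1.5, 4.64], [0.08, 2.09], [-2.65, 2.65]. Speed limits (rad/s): [2.22, 2.22, 2.79, 2.79, 3.14, 3.14, 3.14].

INTERFACE

Orientations are given as a unit quaternion [w, x, y, z].
In Python, from cell import status, camera, get_calibration, env gives the robot as it stands. The module is installed in compiled form; this text tells all that it offers.
- The arm moves only by the tool jog_arm, never from a script. Its argument "commands" is a list of rows, each an object with "dp": the shift along the world's x, y, z in cm, a list of three; "yaw": the turn about the world's z in units of 8 degrees (1.0 is 8 degrees); "grip": the closure in counts, from 0 (fully open) to 255 (shut). In form: [{"dp": [tx, ty, tz], "yaw": yaw, "grip": grip}, ...]. A call has 1 to 5 rows; each row shifts and turns the commanded pose from where the row before left it; what a row does not reach is not made up. A row lasts 1/10 s, in which the tool goes at most 50 mm and 8.59 degrees, less where a joint would pass 70% of its speed; a pose out of reach is approached as far as the arm can. A call is refused whole if a number of a shift passes 5 or a number of a turn 1, either way. A call with a gripper value outside its range is refused whole. The fingers move at their own pace and stop on an object; "force" is the grip in N (left out, the last holds). Time passes only in rows, so rows that do not move let the fingers close. It gives the time, the measured TCP pose, the force and the opening at its end, in the units of the state.
- status.state(): the state, without advancing time (a new reading comes with each control period).
- camera(name): name is "scene" or "top" or "wrist"; returns the picture (400x640x3 uint8, red, green, blue); there is no depth.
- get_calibration(name): a dict with "mtx" (3x3 intrinsics, pixels), "xyz" and "orientation" of the camera in the world; the wrist camera has in their place "tool_from_camera" (4x4, takes a point from camera to tool coordinates, whose origin is the TCP and whose axes are the flange's). Camera axes: x right, y up, looking along -z (the intrinsics and any distortion apply to the point x, -y, -z); pixel columns grow to the right and rows downward; lengths in m; the calibration is good to about 2 mm. A picture is of the moment at which its call begins: read the wrist's pose just before it. get_calibration takes no time and is no camera call.
- env.job_done(): hands the job in, once; it reports no verdict.
The state is a dict: "time_s": time; "joint_pos": joint angles; "joint_vel": joint speeds; "tau": joint torques, N m; "position": TCP position; "eef_rot": TCP orientation; "ft_force": force on the tool from outside, world axes, zero at the start; "torque": the same for the moment, N m; "finger_gap": finger opening in m.
Only numpy, scipy, OpenCV 4.12 (cv2) and the standard library are available. Lean on these libraries where they do the work, as an engineer would, in place of code of your own. Each camera call takes 0.05 s, during which the arm holds its last target.

TASK

Start the toaster for the two frozen bagel halves standing in its slots: with closed fingertips push the carriage lever all the way down until it catches and stays down, then press the round defrost key in until it stays in, and after it press the square bagel key in until it stays in. Leave the oblong cancel key between them alone, and do not shove or lift the toaster or disturb the breakfast things round it; nothing is to be picked up.

Things in the scene. Friction and masses are not known exactly. Their poses are not given: they have to be found in the camera images.
- toaster: Loose two-slot steel toaster, 290 long (x) x 180 wide (y) x 178 mm high to the flat deck, 2.2 kg, rubber feet. Origin: centre of its underside, on the counter; z up; its own -x end is the lever end and is turned toward the robot (yaw -0.15 to 0.4 rad). Slots at x -48..+92, y +-36 mm, a bagel half in each, 43 mm above the deck with lever up, 3 mm with it down.
- lever_top (a point): Middle of the top face of the black lever paddle, 30 (x) x 36 (y) x 12 (z) mm, outside the toaster's -x end: 166 mm in front of its centre, 21 mm in front of the end face, 160 mm above the counter with the lever up. It moves with the lever, straight down. Below it on the end face is a fixed dial, 18 mm proud, 68 mm above the counter.
- carriage (a joint): Travel of the lever with the bagels, m: 0 = up, grows downward, hard stop at 0.045. A spring pushes it up with about 2 N at the top, 5 N at the bottom; a catch is passed at about 0.040 (takes 6 to 10 N) and then holds it at about 0.040 when the lever is let go. Released short of the catch it springs back up.
- defrost_key_top (a point): Centre of the top face of the round defrost key (24 mm diameter, raised six-armed star), at toaster x = -103, y = +48 mm; 12 mm above the deck (190 mm above the counter) when out, on a black strip 2 mm proud of the deck. Moves with the key, straight down.
- defrost_key (a joint): Travel of the round defrost key, m: 0 = out, 0.008 = hard stop. Sprung outward with 1 to 2.5 N; a catch holds it in at about 0.0065 once it has been pressed past that (takes 2 to 4 N), and it then stays in.
- bagel_key_top (a point): Centre of the top face of the square bagel (one-side) key (24 x 24 mm, raised ring), at toaster x = -103, y = -48 mm; 12 mm above the deck (190 mm above the counter) when out, on a black strip 2 mm proud of the deck. Moves with the key, straight down.
- bagel_key (a joint): Travel of the square bagel key, m; like the defrost key: 0 = out, stop at 0.008, held in at about 0.0065.
- cancel_key_top (a point): Centre of the top face of the oblong cancel key (34 mm along x, 13 mm along y), midway between the other two keys; same height. To be left alone.
- cancel_key (a joint): Travel of the cancel key, m: 0 = out, 0.008 = hard stop; springs back.
- tumbler: Small teal glass tumbler, 68 mm across, 84 mm high, close beside the toaster on its -y side. Origin: centre of its underside. (The shelf unit behind stands over the counter: an upright post at world x 0.565, y -0.05 to -0.12, another at y 0.475 to 0.55, and shelf boards from x 0.608 back, at 0.32 and 0.64 m height; keep the hand and wrist in front of them.)
- cup_a: Espresso cup, 51 mm high, 63 mm across, on the wooden serving tray right of the toaster. Origin: on its underside.
- cup_b: Second espresso cup on the tray, same size. Origin: on its underside.
- teaspoon: Silver teaspoon, 138 mm long, lying on the tray. Origin: centre of its underside.

How it is judged:
By the outcome, as a careful person would: the job done as asked, in the order asked, and still so for the second after the job is handed in, with the robot touching nothing.
It also fails if it takes over 51 s, if anything falls off the work surface, if the arm or the gripper's body presses on something with over 40 N, if the wrist force passes 120 N, or if a joint passes its speed limit or range.

## Working session

There is one attempt and no reset: what is moved stays moved. The work goes in short steps, Python scripts to look and compute and a tool call to move; the robot and the scene stay as the last step left them, time stands still between calls to the robot, and variables do not carry over. Pictures are saved under pics/ and viewed, and the job is handed in when it is done.

Besides the shell and the picture viewer there is one more tool, called after ">>>" as name([rows], argument=value, ...), one row to a line, values as JSON. jog_arm: Moves the arm, as the interface text tells. Its arguments: {"type":"object","properties":{"commands":{"type":"array"},"force":{"type":"number"}},"required":["commands"]}

```bash
mkdir -p pics
cat > h.py <<'E'
import numpy as np, cv2
from cell import status, camera, get_calibration, env
def shot(n,f):
    im=camera(n); cv2.imwrite(f'pics/{f}.png',cv2.cvtColor(im,cv2.COLOR_RGB2BGR)); return im
E
python3 - <<'E'
from h import *
for n in('scene','top'):
    shot(n,n+'0'); c=get_calibration(n); print({k:np.round(np.array(v),4).tolist() if not isinstance(v,str) else v for k,v in c.items()})
s=status.state(); print(s['time_s'],s['position'],s['eef_rot'],s['finger_gap'],s['ft_force'],env.pinch_z)
print(get_calibration('wrist'))
E
```

```text
{'mtx': [[417.8106, 0.0, 319.4749], [0.0, 417.8106, 195.2415], [0.0, 0.0, 1.0]], 'xyz': [-0.1146, 0.4263, 0.9525], 'orientation': [-0.427, -0.1582, 0.3271, 0.828]}
{'mtx': [[442.3886, 0.0, 321.3336], [0.0, 442.3886, 197.3794], [0.0, 0.0, 1.0]], 'xyz': [0.2439, -0.0305, 1.3149], 'orientation': [0.7282, 0.0818, -0.0776, -0.6761]}
0.1 [ 0.18059496 -0.62398618  0.22176068] [-6.97850855e-04  9.90094022e-01  1.40404127e-01 -1.45198280e-04] 0.08676855492039348 [ 0.27383492 -0.66412715 -0.18787946] 0.0187
{'mtx': array([[341.96053349,   0.        , 314.77690401],
       [  0.        , 341.96053349, 202.03116589],
       [  0.        ,   0.        ,   1.        ]]), 'tool_from_camera': array([[ 1.59069585e-04,  9.58951106e-01,  2.83571422e-01,
         7.81423499e-02],
       [ 9.99999846e-01, -1.87087872e-06, -5.54623869e-04,
         4.30167553e-04],
       [-5.31326645e-04,  2.83571467e-01, -9.58950959e-01,
        -1.62149531e-01],
       [ 0.00000000e+00,  0.00000000e+00,  0.00000000e+00,
         1.00000000e+00]])}
```

View pics/scene0.png

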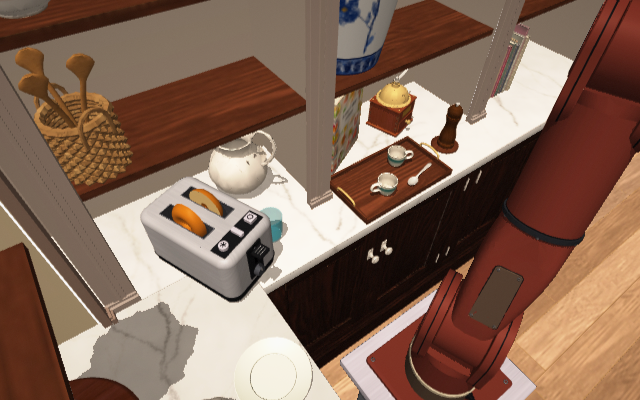

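View pics/top0.png

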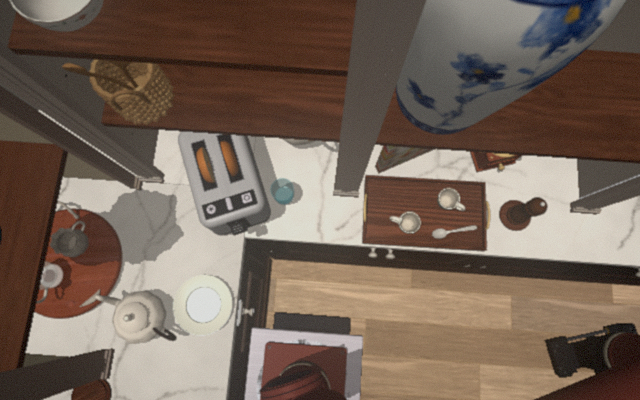

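The scene view shows the toaster at about (205,235) with its keys near (223,245) and (250,217), and the lever near (258,258). In the top view it is at about (222,180), with keys near (211,210) and (247,198) and the lever near (237,228). I'll enlarge both crops.

Run:
```python
import cv2
a=cv2.imread('pics/scene0.png')[165:310,130:290]; b=cv2.imread('pics/top0.png')[120:245,165:305]
cv2.imwrite('pics/sc.png',cv2.resize(a,(640,580),interpolation=cv2.INTER_CUBIC))
cv2.imwrite('pics/tc.png',cv2.resize(b,None,fx=4.5,fy=4.5,interpolation=cv2.INTER_CUBIC))
```

```text
(no output)
```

View pics/sc.png

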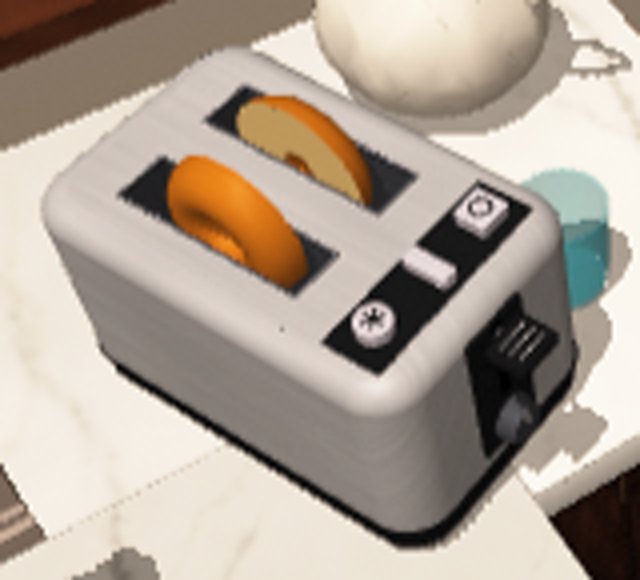

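View pics/tc.png

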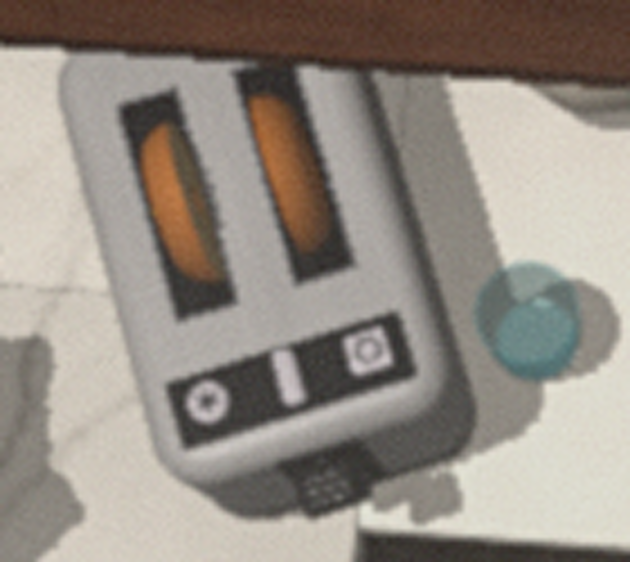

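The enlarged views show the round star key at scene (375,321)/4 and top (207,401)/4.5, and the square key at (481,208)/4 and (369,350)/4.5. The lever paddle is at about (517,340)/4 and (330,484)/4.5. Next I'll take mask centroids and cast rays.

```bash
cat >> h.py <<'E'
from scipy.spatial.transform import Rotation as R
def ray(n,u,v):
    c=get_calibration(n); q=np.array(c['orientation']); K=np.array(c['mtx'])
    d=np.array([(u-K[0,2])/K[0,0],-(v-K[1,2])/K[1,1],-1]); return np.array(c['xyz']),R.from_quat(q[[1,2,3,0]]).apply(d)
def onz(n,u,v,z):
    o,d=ray(n,u,v); return o+d*(z-o[2])/d[2]
def tri(r1,r2):
    (a,d),(b,e)=r1,r2; t=np.linalg.lstsq(np.c_[d,-e],b-a,rcond=None)[0]; p,q=a+d*t[0],b+e*t[1]; return (p+q)/2,np.linalg.norm(p-q)
E
python3 - <<'E'
from h import *
P={}
for n,seeds in(('scene',{'D':(223,245),'C':(237,231.5),'B':(250,217)}),('top',{'D':(210.6,208.7),'C':(229,203.5),'B':(246.6,197.4)})):
    g=cv2.imread(f'pics/{n}0.png',0)
    for k,(u,v) in seeds.items():
        w=9 if n=='scene' else 7
        u0,v0=int(u)-w,int(v)-w; c=g[v0:v0+2*w+1,u0:u0+2*w+1]
        m=(c>110).astype(np.uint8); num,l,st,ce=cv2.connectedComponentsWithStats(m,connectivity=4)
        i=min(range(1,num),key=lambda i:np.hypot(*(ce[i]-[u-u0,v-v0])))
        cc=ce[i]+[u0,v0]; print(n,k,cc,st[i][4],'z.19',onz(n,*cc,.190)); P[n,k]=cc
for k in'DCB': print(k,tri(ray('scene',*P['scene',k]),ray('top',*P['top',k])))
for nm,(u,v) in {'scene':(130+517/4-.4,165+340/4-.4),'top':(165+330/4.5-.4,120+484/4.5-.4)}.items(): print(nm,'lever',onz(nm,u,v,.16))
print('tum',onz('top',165+530/4.5,120+322/4.5,.06))
E
```

```text
scene D [222.83333333 245.48809524] 84 z.19 [0.44623488 0.26987654 0.19      ]
scene C [234.48837209 228.89922481] 129 z.19 [0.47289772 0.22670753 0.19      ]
scene B [249.41935484 217.38709677] 93 z.19 [0.48329707 0.18180585 0.19      ]
top D [210.65671642 208.98507463] 67 z.19 [0.44992841 0.26968579 0.19      ]
top C [227.82926829 202.1097561 ] 82 z.19 [0.47136143 0.22752991 0.19      ]
top B [246.09090909 197.64772727] 88 z.19 [0.48673467 0.18150717 0.19      ]
D (array([0.44988928, 0.26981894, 0.18626229]), np.float64(0.0021461657986570027))
C (array([0.47103968, 0.2271676 , 0.19220978]), np.float64(0.0003657392323117902))
B (array([0.48675311, 0.18136776, 0.18668033]), np.float64(0.0019925427489616916))
scene lever [0.41058925 0.20170769 0.16      ]
top lever [0.41223511 0.19967736 0.16      ]
tum [0.54090496 0.10130372 0.06      ]
```

The measurements agree. The key spacing is 95.7 mm against 96 expected, which gives a yaw of about 0.396 rad. The lever is at about (0.410, 0.2005), where the key geometry predicts (0.409, 0.201). The tool's x axis is at yaw 0.28, so the jaw axis (the long side of the body) will line up with the toaster's y after a turn of about +6.6°. With the lever down, the body sits only about 7 mm above the deck, so I'll push on the outer half of the paddle. First I'll raise the arm, close the fingers and follow an arc round.

>>> jog_arm([
  {"dp": [1,1,3],"yaw": 0,"grip": 255},
  {"dp": [2,3,3],"yaw": 0,"grip": 255},
  {"dp": [2.5,4,1],"yaw": 0,"grip": 255},
  {"dp": [2.5,4,0],"yaw": 0,"grip": 255},
  {"dp": [2.5,4,0],"yaw": 0,"grip": 255},
], force=20)

```text
time_s: 0.6
position: [0.2865, -0.4627, 0.2927]
eef_rot: [0.0, 0.99, 0.14, 0.0]
ft_force: [1.5, 0.1, -0.9]
finger_gap: 0.0548
```

>>> jog_arm([
  {"dp": [3,4,0],"yaw": 0,"grip": 255},
  {"dp": [3,4,0],"yaw": 0,"grip": 255},
  {"dp": [3,4,0],"yaw": 0,"grip": 255},
  {"dp": [2.5,4,0],"yaw": 0,"grip": 255},
  {"dp": [2,4,0],"yaw": 0,"grip": 255},
])

```text
time_s: 1.1
position: [0.4217, -0.2622, 0.2923]
eef_rot: [-0.0, 0.99, 0.141, -0.0]
ft_force: [1.2, 0.1, -0.6]
finger_gap: 0.0153
```

>>> jog_arm([
  {"dp": [0.5,4,0],"yaw": 0,"grip": 255},
  {"dp": [0,4,0],"yaw": 0,"grip": 255},
  {"dp": [0,4,0],"yaw": 0,"grip": 255},
  {"dp": [0,4,0],"yaw": 0,"grip": 255},
  {"dp": [0,4,0],"yaw": 0,"grip": 255},
])

```text
time_s: 1.6
position: [0.4253, -0.0627, 0.2923]
eef_rot: [0.0, 0.99, 0.14, -0.0]
ft_force: [0.8, -0.2, 0.6]
finger_gap: 0.0003
```

>>> jog_arm([
  {"dp": [0,4,0],"yaw": 0.4,"grip": 255},
  {"dp": [0,4,0],"yaw": 0.42,"grip": 255},
  {"dp": [0,4,0],"yaw": 0,"grip": 255},
  {"dp": [-0.5,4,0],"yaw": 0,"grip": 255},
  {"dp": [-0.5,4,0],"yaw": 0,"grip": 255},
])

```text
time_s: 2.1
position: [0.4151, 0.1372, 0.2924]
eef_rot: [0.0, 0.98, 0.197, -0.0]
ft_force: [0.4, 0.4, 0.8]
finger_gap: 0.0003
```

>>> jog_arm([
  {"dp": [-0.5,3,-1],"yaw": 0,"grip": 255},
  {"dp": [-0.5,2.5,-2],"yaw": 0,"grip": 255},
  {"dp": [0,0.5,-2],"yaw": 0,"grip": 255},
  {"dp": [0,0,0],"yaw": 0,"grip": 255},
  {"dp": [0,0,0],"yaw": 0,"grip": 255},
])

```text
time_s: 2.6
position: [0.4057, 0.1951, 0.2427]
eef_rot: [0.0, 0.98, 0.197, -0.0]
ft_force: [0.3, -0.9, 0.4]
finger_gap: 0.0001
```

Run:
```python
from h import *
s=status.state(); print(s['position'],s['eef_rot'])
w=shot('wrist','w1')
```

```text
[0.40567167 0.19511622 0.24269995] [ 1.23966263e-05  9.80456819e-01  1.96733892e-01 -4.48467682e-04]
```

View pics/w1.png

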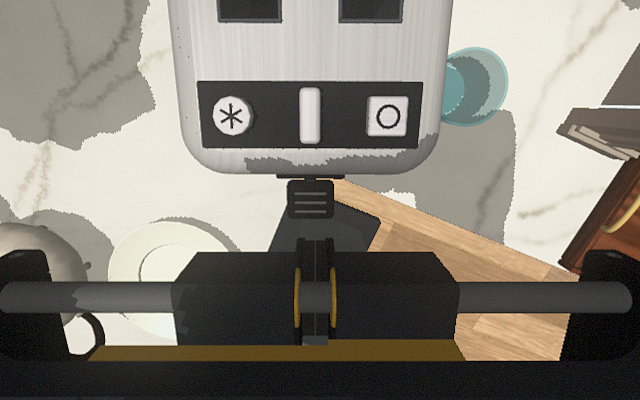

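The wrist view is well aligned with the toaster. The defrost key is at (231,116), the bagel key at (387,116), cancel at (310,115) and the paddle at about (310,199). I'll cast these as a third view.

```bash
cat >> h.py <<'E'
def wz(u,v,z,p,q):
    c=get_calibration('wrist');K=c['mtx'];T=c['tool_from_camera'];r=R.from_quat(np.array(q)[[1,2,3,0]])
    d=np.array([(u-K[0,2])/K[0,0],-(v-K[1,2])/K[1,1],-1]); o=r.apply(T[:3,3])+p; d=r.apply(T[:3,:3]@d); return o+d*(z-o[2])/d[2]
E
python3 - <<'E'
from h import *
s=status.state();p,q=s['position'],s['eef_rot']
for n,u,v,z in(('D',231,116,.19),('C',310,115,.19),('B',387,116,.19),('Lmid',310,199,.16),('Lback',310,180,.16),('Lfront',310,217,.16)): print(n,wz(u,v,z,p,q).round(4))
E
```

```text
D [0.4505 0.2684 0.19  ]
C [0.4697 0.2241 0.19  ]
B [0.4873 0.1804 0.19  ]
Lmid [0.4123 0.2008 0.16  ]
Lback [0.4257 0.2063 0.16  ]
Lfront [0.3992 0.1954 0.16  ]
```

>>> jog_arm([
  {"dp": [-0.1,0.2,-2],"yaw": 0,"grip": 255},
  {"dp": [0,0,-3],"yaw": 0,"grip": 255},
  {"dp": [0,0,-2],"yaw": 0,"grip": 255},
  {"dp": [0,0,-0.5],"yaw": 0,"grip": 255},
  {"dp": [0,0,-0.5],"yaw": 0,"grip": 255},
])

```text
time_s: 3.15
position: [0.4055, 0.1974, 0.1633]
eef_rot: [-0.0, 0.981, 0.196, 0.0]
ft_force: [-0.1, -0.8, -0.0]
finger_gap: 0.0005
```

>>> jog_arm([
  {"dp": [0,0,-0.5],"yaw": 0,"grip": 255},
  {"dp": [0,0,-0.5],"yaw": 0,"grip": 255},
  {"dp": [0,0,-0.5],"yaw": 0,"grip": 255},
  {"dp": [0,0,0],"yaw": 0,"grip": 255},
])

```text
time_s: 3.55
position: [0.4052, 0.1977, 0.1475]
eef_rot: [-0.0, 0.98, 0.197, 0.0]
ft_force: [1.5, -0.5, 2.3]
finger_gap: 0.0004
```

>>> jog_arm([
  {"dp": [0,0,-0.5],"yaw": 0,"grip": 255},
  {"dp": [0,0,-0.5],"yaw": 0,"grip": 255},
  {"dp": [0,0,-0.5],"yaw": 0,"grip": 255},
  {"dp": [0,0,-0.5],"yaw": 0,"grip": 255},
  {"dp": [0,0,0],"yaw": 0,"grip": 255},
])

```text
time_s: 4.05
position: [0.4049, 0.1977, 0.1271]
eef_rot: [-0.0, 0.98, 0.197, 0.0]
ft_force: [1.5, -0.3, 4.3]
finger_gap: 0.0004
```

>>> jog_arm([
  {"dp": [0,0,-0.3],"yaw": 0,"grip": 255},
  {"dp": [0,0,-0.3],"yaw": 0,"grip": 255},
  {"dp": [0,0,-0.2],"yaw": 0,"grip": 255},
  {"dp": [0,0,0],"yaw": 0,"grip": 255},
])

```text
time_s: 4.45
position: [0.4049, 0.1977, 0.1195]
eef_rot: [-0.0, 0.98, 0.197, 0.0]
ft_force: [2.0, -0.6, 4.4]
finger_gap: 0.0003
```

>>> jog_arm([
  {"dp": [0,0,-0.2],"yaw": 0,"grip": 255},
  {"dp": [0,0,-0.1],"yaw": 0,"grip": 255},
  {"dp": [0,0,0],"yaw": 0,"grip": 255},
])

```text
time_s: 4.75
position: [0.4049, 0.1977, 0.1166]
eef_rot: [-0.0, 0.98, 0.197, 0.0]
ft_force: [3.0, -0.3, 4.3]
finger_gap: 0.0004
```

>>> jog_arm([
  {"dp": [0,0,-0.1],"yaw": 0,"grip": 255},
  {"dp": [0,0,-0.1],"yaw": 0,"grip": 255},
  {"dp": [0,0,0],"yaw": 0,"grip": 255},
])

```text
time_s: 5.05
position: [0.4049, 0.1977, 0.1148]
eef_rot: [0.0, 0.98, 0.197, 0.0]
ft_force: [1.3, -0.8, 8.2]
finger_gap: 0.0004
```

>>> jog_arm([
  {"dp": [0,0,-0.1],"yaw": 0,"grip": 255},
  {"dp": [0,0,0],"yaw": 0,"grip": 255},
])

```text
time_s: 5.25
position: [0.4049, 0.1978, 0.1145]
eef_rot: [0.0, 0.98, 0.197, 0.0]
ft_force: [-2.8, -2.9, 19.9]
finger_gap: 0.0002
```

That's the hard stop: the force rose to 20 N at z 0.1145. I'll lift off and check that the lever stayed down.

>>> jog_arm([
  {"dp": [0,0,0.3],"yaw": 0,"grip": 255},
  {"dp": [0,0,1],"yaw": 0,"grip": 255},
  {"dp": [0,0,3],"yaw": 0,"grip": 255},
  {"dp": [0,0,4],"yaw": 0,"grip": 255},
  {"dp": [0,0,4.5],"yaw": 0,"grip": 255},
])

```text
time_s: 5.75
position: [0.4028, 0.1975, 0.242]
eef_rot: [-0.0, 0.98, 0.197, -0.002]
ft_force: [1.1, -0.2, -1.5]
finger_gap: 0.0007
```

Run:
```python
from h import *
shot('wrist','w2')
s=status.state();p,q=s['position'],s['eef_rot'];print(p,q,s['ft_force'])
```

```text
[0.4057369  0.19929257 0.24943111] [-3.82275230e-04  9.80289788e-01  1.97546313e-01  2.69058102e-03] [2.54757663 2.04357896 7.48147523]
```

View pics/w2.png

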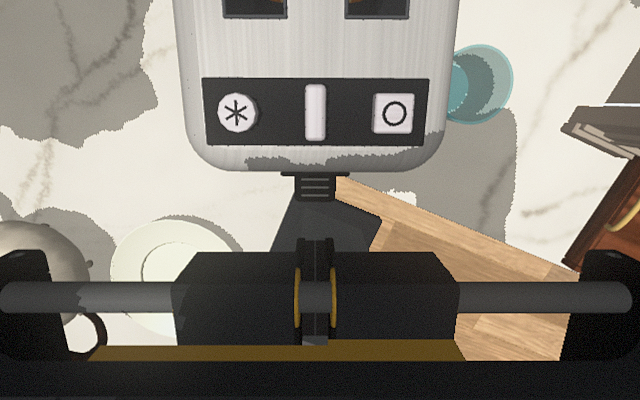

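The paddle is now lower and smaller in the picture (rows 172–202), so the lever caught. Next I'll move over the defrost key; the body clears everything there. After settling I'll measure again.

>>> jog_arm([
  {"dp": [0,1,0],"yaw": 0,"grip": 255},
  {"dp": [1,2,0],"yaw": 0,"grip": 255},
  {"dp": [1,2,0],"yaw": 0,"grip": 255},
  {"dp": [0,0,0],"yaw": 0,"grip": 255},
  {"dp": [0,0,0],"yaw": 0,"grip": 255},
])

```text
time_s: 6.3
position: [0.4234, 0.2479, 0.2403]
eef_rot: [-0.0, 0.98, 0.198, -0.002]
ft_force: [-1.1, 0.1, -0.3]
finger_gap: 0.0007
```

Run:
```python
from h import *
s=status.state();p,q=s['position'],s['eef_rot'];print(p,q,s['ft_force'])
shot('wrist','w3');np.savez('w3',p=p,q=q)
```

```text
[0.42344967 0.24787184 0.24033047] [-2.96329399e-04  9.80254918e-01  1.97730556e-01 -1.68388351e-03] [-1.1020018   0.05242297 -0.27942149]
```

View pics/w3.png

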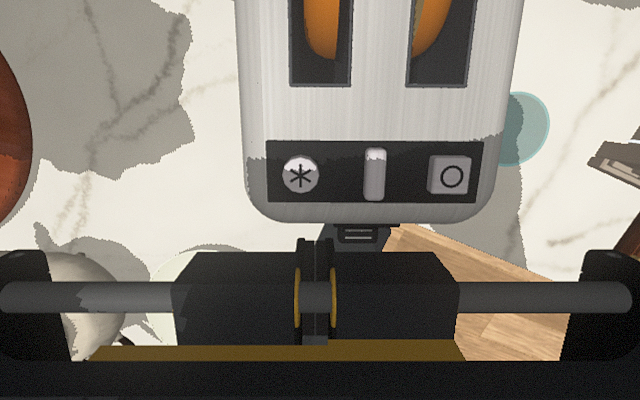

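The lever is still down, at about (359,234). The keys are at (300,175) and (452,175).

Run:
```python
from h import *
d=np.load('w3.npz');p,q=d['p'],d['q']
for n,u,v,z in(('D',300,175,.19),('C',375,174,.19),('B',449,175,.19),('L',359,232,.12)): print(n,wz(u,v,z,p,q).round(4))
```

```text
D [0.4504 0.2688 0.19  ]
C [0.4694 0.2253 0.19  ]
B [0.487  0.1819 0.19  ]
L [0.4079 0.1984 0.12  ]
```

The toaster hasn't moved. I'll go above D at (0.450, 0.269) and descend.

>>> jog_arm([
  {"dp": [1.3,1.1,0],"yaw": 0,"grip": 255},
  {"dp": [1.3,1,0],"yaw": 0,"grip": 255},
  {"dp": [0,0,-2],"yaw": 0,"grip": 255},
  {"dp": [0,0,-2],"yaw": 0,"grip": 255},
  {"dp": [0,0,0],"yaw": 0,"grip": 255},
])

```text
time_s: 6.85
position: [0.4492, 0.2668, 0.199]
eef_rot: [0.001, 0.98, 0.197, -0.002]
ft_force: [-0.3, -0.2, -0.2]
finger_gap: 0.0005
```

>>> jog_arm([
  {"dp": [0,0,-0.5],"yaw": 0,"grip": 255},
  {"dp": [0,0,-0.5],"yaw": 0,"grip": 255},
  {"dp": [0,0,-0.2],"yaw": 0,"grip": 255},
  {"dp": [0,0,0],"yaw": 0,"grip": 255},
])

```text
time_s: 7.25
position: [0.4509, 0.2685, 0.1898]
eef_rot: [0.0, 0.98, 0.197, 0.0]
ft_force: [-0.2, -0.5, 1.3]
finger_gap: 0.0003
```

>>> jog_arm([
  {"dp": [0,0,-0.2],"yaw": 0,"grip": 255},
  {"dp": [0,0,-0.2],"yaw": 0,"grip": 255},
  {"dp": [0,0,-0.1],"yaw": 0,"grip": 255},
  {"dp": [0,0,0],"yaw": 0,"grip": 255},
])

```text
time_s: 7.65
position: [0.4509, 0.2687, 0.1845]
eef_rot: [-0.0, 0.98, 0.197, 0.0]
ft_force: [1.6, -0.1, 1.8]
finger_gap: 0.0006
```

>>> jog_arm([
  {"dp": [0,0,-0.1],"yaw": 0,"grip": 255},
  {"dp": [0,0,0],"yaw": 0,"grip": 255},
])

```text
time_s: 7.85
position: [0.4509, 0.2686, 0.1835]
eef_rot: [-0.0, 0.98, 0.197, 0.0]
ft_force: [0.8, 0.0, 1.8]
finger_gap: 0.0006
```

>>> jog_arm([
  {"dp": [0,0,-0.1],"yaw": 0,"grip": 255},
  {"dp": [0,0,0],"yaw": 0,"grip": 255},
])

```text
time_s: 8.05
position: [0.4509, 0.2687, 0.1825]
eef_rot: [-0.0, 0.98, 0.197, 0.0]
ft_force: [1.6, -0.4, 2.4]
finger_gap: 0.0005
```

>>> jog_arm([
  {"dp": [0,0,-0.1],"yaw": 0,"grip": 255},
  {"dp": [0,0,0],"yaw": 0,"grip": 255},
])

```text
time_s: 8.25
position: [0.4508, 0.2688, 0.182]
eef_rot: [0.0, 0.98, 0.197, 0.0]
ft_force: [0.1, -1.1, 6.1]
finger_gap: 0.0003
```

>>> jog_arm([
  {"dp": [0,0,-0.05],"yaw": 0,"grip": 255},
  {"dp": [0,0,0],"yaw": 0,"grip": 255},
])

```text
time_s: 8.45
position: [0.4509, 0.2689, 0.1819]
eef_rot: [0.0, 0.98, 0.197, 0.0]
ft_force: [-1.7, -1.9, 9.3]
finger_gap: 0.0006
```

>>> jog_arm([
  {"dp": [0,0,0.3],"yaw": 0,"grip": 255},
  {"dp": [0,0,1],"yaw": 0,"grip": 255},
  {"dp": [0,0,3],"yaw": 0,"grip": 255},
  {"dp": [-2.6,-3.1,2],"yaw": 0,"grip": 255},
  {"dp": [0,0,0],"yaw": 0,"grip": 255},
])

```text
time_s: 8.95
position: [0.4241, 0.2365, 0.2473]
eef_rot: [0.001, 0.981, 0.196, 0.002]
ft_force: [0.1, 0.3, -0.8]
finger_gap: 0.0006
```

>>> jog_arm([
  {"dp": [0,-2.5,0],"yaw": 0,"grip": 255},
  {"dp": [0,-2.5,0],"yaw": 0,"grip": 255},
  {"dp": [0,0,0],"yaw": 0,"grip": 255},
  {"dp": [0,0,0],"yaw": 0,"grip": 255},
])

```text
time_s: 9.35
position: [0.4247, 0.1877, 0.2441]
eef_rot: [0.0, 0.981, 0.196, -0.0]
ft_force: [-0.7, 0.6, 0.2]
finger_gap: 0.0004
```

Run:
```python
from h import *
s=status.state();p,q=s['position'],s['eef_rot'];print(p,q,s['ft_force'])
shot('wrist','w4');np.savez('w4',p=p,q=q)
```

```text
[0.42471086 0.18766086 0.24407895] [ 2.95809128e-06  9.80537390e-01  1.96332438e-01 -1.94696427e-05] [-0.73472132  0.59442898  0.20843891]
```

View pics/w4.png

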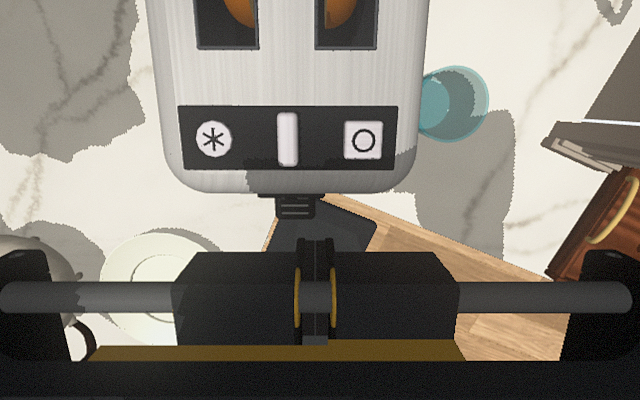

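Defrost appears flush at (214,139) and slightly smaller than before. Bagel is at (363,140), and the lever is still down at (295,207).

Run:
```python
from h import *
d=np.load('w4.npz');p,q=d['p'],d['q']
for n,u,v,z in(('D',214,139,.1835),('C',288,139,.19),('B',363,139.5,.19)): print(n,wz(u,v,z,p,q).round(4))
for f,c in(('w3',(300,175)),('w4',(214,139)),('w4',(363,139))):
    g=cv2.imread(f'pics/{f}.png',0);u,v=c;m=(g[v-26:v+27,u-30:u+31]>100).astype(np.uint8)
    n,l,st,ce=cv2.connectedComponentsWithStats(m);i=min(range(1,n),key=lambda i:np.hypot(*(ce[i]-[30,26])));print(f,c,st[i],ce[i])
```

```text
D [0.4503 0.268  0.1835]
C [0.4695 0.2239 0.19  ]
B [0.4872 0.1804 0.19  ]
w3 (300, 175) [ 12   7  37  37 863] [30.00115875 24.9165701 ]
w4 (214, 139) [ 12   7  36  38 920] [29.45326087 25.28478261]
w4 (363, 139) [  11    8   39   38 1027] [29.32619279 25.96689387]
```

Run:
```python
import cv2,numpy as np
a=cv2.imread('pics/w3.png')[135:210,260:490]; b=cv2.imread('pics/w4.png')[100:175,173:403]
cv2.imwrite('pics/k34.png',cv2.resize(np.vstack([a,b]),None,fx=3.4,fy=3.4,interpolation=cv2.INTER_CUBIC))
```

```text
(no output)
```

View pics/k34.png

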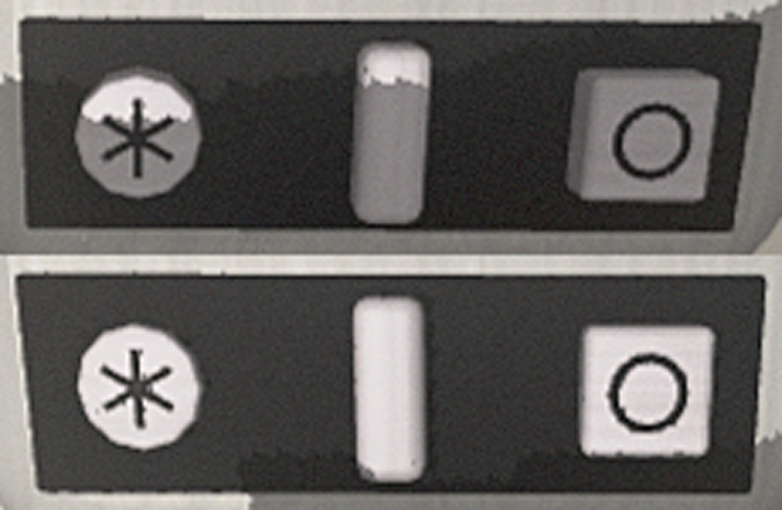

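In w4 defrost shows almost no side wall, although it is 100 px off axis. The raised bagel key in w3 showed a wide one, so defrost is in and latched. Next is the bagel key at (0.487, 0.181).

>>> jog_arm([
  {"dp": [3,-0.4,0],"yaw": 0,"grip": 255},
  {"dp": [3.2,-0.3,0],"yaw": 0,"grip": 255},
  {"dp": [0,0,-2],"yaw": 0,"grip": 255},
  {"dp": [0,0,-2.3],"yaw": 0,"grip": 255},
  {"dp": [0,0,0],"yaw": 0,"grip": 255},
])

```text
time_s: 9.9
position: [0.4851, 0.1814, 0.1983]
eef_rot: [-0.001, 0.98, 0.198, -0.003]
ft_force: [-0.7, -0.1, 0.7]
finger_gap: 0.0005
```

>>> jog_arm([
  {"dp": [0,0,0],"yaw": 0,"grip": 255},
  {"dp": [0,0,0],"yaw": 0,"grip": 255},
])

```text
time_s: 10.1
position: [0.4871, 0.1815, 0.2023]
eef_rot: [-0.0, 0.98, 0.197, 0.001]
ft_force: [0.6, 0.8, -0.2]
finger_gap: 0.0004
```

>>> jog_arm([
  {"dp": [0,0,-0.5],"yaw": 0,"grip": 255},
  {"dp": [0,0,-0.5],"yaw": 0,"grip": 255},
  {"dp": [0,0,-0.3],"yaw": 0,"grip": 255},
  {"dp": [0,0,-0.2],"yaw": 0,"grip": 255},
  {"dp": [0,0,0],"yaw": 0,"grip": 255},
])

```text
time_s: 10.6
position: [0.4869, 0.1806, 0.186]
eef_rot: [-0.0, 0.98, 0.197, 0.0]
ft_force: [0.9, 0.2, 1.6]
finger_gap: 0.0004
```

>>> jog_arm([
  {"dp": [0,0,-0.2],"yaw": 0,"grip": 255},
  {"dp": [0,0,-0.1],"yaw": 0,"grip": 255},
  {"dp": [0,0,0],"yaw": 0,"grip": 255},
])

```text
time_s: 10.9
position: [0.4869, 0.1807, 0.183]
eef_rot: [-0.0, 0.98, 0.197, 0.0]
ft_force: [1.8, 0.1, 2.0]
finger_gap: 0.0006
```

>>> jog_arm([
  {"dp": [0,0,-0.1],"yaw": 0,"grip": 255},
  {"dp": [0,0,-0.05],"yaw": 0,"grip": 255},
  {"dp": [0,0,0],"yaw": 0,"grip": 255},
])

```text
time_s: 11.2
position: [0.4869, 0.1806, 0.182]
eef_rot: [0.0, 0.98, 0.197, 0.0]
ft_force: [-0.6, -1.4, 6.1]
finger_gap: 0.0003
```

>>> jog_arm([
  {"dp": [0,0,-0.05],"yaw": 0,"grip": 255},
  {"dp": [0,0,0],"yaw": 0,"grip": 255},
])

```text
time_s: 11.4
position: [0.487, 0.1806, 0.1819]
eef_rot: [0.0, 0.98, 0.197, 0.0]
ft_force: [-2.0, -2.0, 9.2]
finger_gap: 0.0006
```

>>> jog_arm([
  {"dp": [0,0,0.3],"yaw": 0,"grip": 255},
  {"dp": [0,0,1],"yaw": 0,"grip": 255},
  {"dp": [0,0,3],"yaw": 0,"grip": 255},
  {"dp": [-3,1,2],"yaw": 0,"grip": 255},
  {"dp": [-3.5,1,0],"yaw": 0,"grip": 255},
])

```text
time_s: 11.9
position: [0.4223, 0.2019, 0.2466]
eef_rot: [-0.001, 0.98, 0.197, 0.001]
ft_force: [-0.4, 1.4, 0.6]
finger_gap: 0.0004
```

>>> jog_arm([
  {"dp": [0,1.5,0],"yaw": 0,"grip": 255},
  {"dp": [0,1.5,0],"yaw": 0,"grip": 255},
  {"dp": [0,0,0],"yaw": 0,"grip": 255},
  {"dp": [0,0,0],"yaw": 0,"grip": 255},
])

```text
time_s: 12.3
position: [0.4215, 0.2305, 0.2441]
eef_rot: [-0.0, 0.98, 0.197, -0.0]
ft_force: [0.5, -1.0, -0.5]
finger_gap: 0.0004
```

Run:
```python
from h import *
s=status.state();p,q=s['position'],s['eef_rot'];print(p,q,s['ft_force'])
w=shot('wrist','w5');np.savez('w5',p=p,q=q); shot('scene','s5'); shot('top','t5')
```

```text
[0.42152922 0.23046636 0.24407408] [-7.08363321e-05  9.80356709e-01  1.97232338e-01 -3.49933724e-04] [ 0.54293577 -0.95751768 -0.45857351]
```

View pics/w5.png

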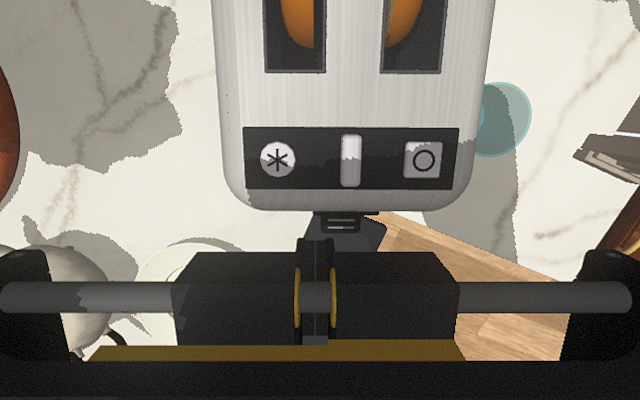

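View pics/s5.png

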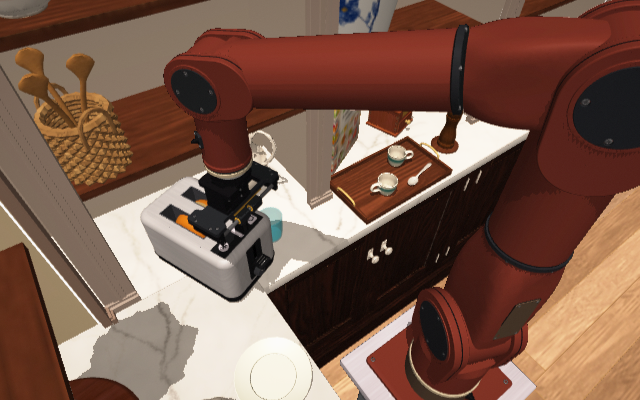

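In the wrist view the keys are at (277,159) and (424,160), cancel is at (351,160) and the lever is down at (341,224). The scene view shows the surroundings undisturbed. I'll back the arm up clear and check from the fixed camera too.

>>> jog_arm([
  {"dp": [0,-2,3],"yaw": 0,"grip": 255},
  {"dp": [0,-4,3],"yaw": 0,"grip": 255},
  {"dp": [0,-4,0],"yaw": 0,"grip": 255},
  {"dp": [0,-4,0],"yaw": 0,"grip": 255},
  {"dp": [0,-4,0],"yaw": 0,"grip": 255},
])

```text
time_s: 12.95
position: [0.4215, 0.0485, 0.3044]
eef_rot: [0.0, 0.981, 0.196, 0.0]
ft_force: [0.0, -0.3, -0.2]
finger_gap: -0.0
```

>>> jog_arm([
  {"dp": [0,-4,0],"yaw": 0,"grip": 255},
  {"dp": [0,-4,0],"yaw": 0,"grip": 255},
  {"dp": [0,-4,0],"yaw": 0,"grip": 255},
  {"dp": [0,0,0],"yaw": 0,"grip": 255},
  {"dp": [0,0,0],"yaw": 0,"grip": 255},
])

```text
time_s: 13.45
position: [0.4215, -0.0701, 0.3039]
eef_rot: [-0.001, 0.981, 0.196, -0.0]
ft_force: [0.3, 1.0, 0.2]
finger_gap: 0.0004
```

Run:
```python
from h import *
shot('scene','s6');shot('top','t6')
w=cv2.imread('pics/w5.png')[122:195,236:466]
f=lambda n:cv2.resize(cv2.imread(f'pics/{n}.png')[165:310,130:290],None,fx=2.4,fy=2.4,interpolation=cv2.INTER_CUBIC)
a=np.hstack([f('scene0'),f('s6')]); w=cv2.resize(w,(a.shape[1],244),interpolation=cv2.INTER_CUBIC)
cv2.imwrite('pics/c6.png',np.vstack([a,w]))
s=status.state();print(s['time_s'],s['position'])
d=np.load('w5.npz')
for n,u,v,z in(('D',277,159,.1835),('C',351,159.5,.19),('B',424,160,.1835)): print(n,wz(u,v,z,d['p'],d['q']).round(4))
g0=cv2.imread('pics/scene0.png',0).astype(int);g6=cv2.imread('pics/s6.png',0).astype(int)
D=abs(g0-g6)[165:310,130:290]>40; print(D.sum())
```

```text
13.55 [ 0.42174763 -0.0684574   0.30408712]
D [0.4505 0.2688 0.1835]
C [0.4697 0.2251 0.19  ]
B [0.4872 0.1798 0.1835]
1104
```

View pics/c6.png

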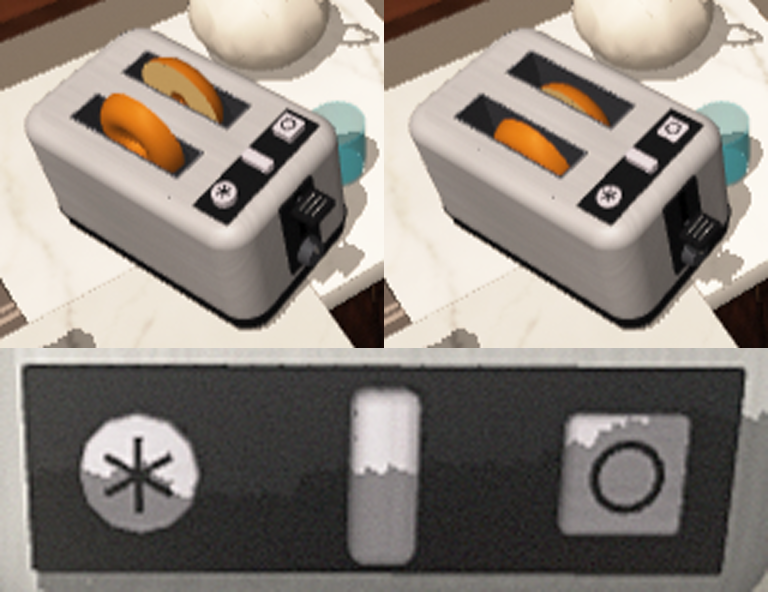

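View pics/t6.png

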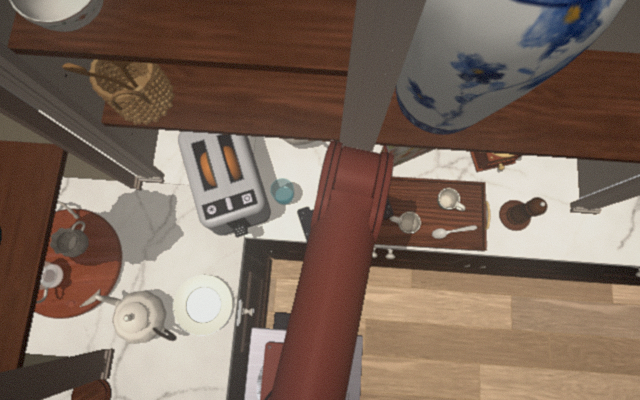

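The before/after crops show the lever and bagels down, both keys sunk flush, cancel still raised, and the toaster and tumbler unmoved. In the top view the cups and spoon are where they were, and the arm is touching nothing. I'm handing in.

```bash
python3 -c "
from cell import env;print(env.job_done())"
```

```text
the job is handed in; nothing more can be done
None
```

The toaster is started, and I handed the job in at about 13.6 s. With closed fingertips I pushed the lever to its hard stop (about 20 N), then pressed the defrost key and after it the bagel key to their stops (about 9 N each).

- **Lever and keys:** In the last pictures the lever and both bagel halves are down. The defrost and bagel keys are sunk flush and the cancel key is still raised.
- **Surroundings:** The toaster, tumbler, cups and spoon look unmoved, and the arm had backed away touching nothing. The repeated key measurements agreed to within about 2 mm throughout.
- **Inconclusive check:** Comparing the defrost key's size in pixels before and after pressing did not show whether it was in. I relied on the side wall no longer showing, the force at the stop and the fixed camera's before/after pictures.

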